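Free the wedged lunch box and set it on the lazy susan

TASK

The closed steel lunch box has slipped slantwise into the wooden caddy and its corners are caught under the caddy's rim: take it by the handle on its lid, turn it level inside the caddy so that the corners come free, and lift it out without forcing it. Then set it down gently, upright and centred in the dark outline on the lazy susan with its long side along the outline's long side, without turning the lazy susan, and let go. Leave the other things on the table where they are.

Things in the scene. Friction and masses are not known exactly. Their poses are not given: they have to be found in the camera images.
- lunch_center (a point): Centre of the closed stainless steel lunch box's body (half-way up). Body 110 (x) x 60 (y) x 60 (z) mm; flap clasps in the middle of the long sides make it 66 mm wide there. 0.3 to 0.6 kg, centre of mass within 10 mm of this point. Own axes: x along its length, z out of its lid.
- lunch_handle (a point): Centre of the handle's bar on the lid, same axes; 15 mm towards +x and 54 mm along +z from lunch_center. Bar 12 mm thick in the box's x (close the fingers along x), 50 mm long in y, 20 mm high in z. Below it a 14 mm high gap above the lid, with a post at each end.
- lunch_box: The lunch box; same axes, origin at the centre of its underside. Loose. At the start it slants about 28 degrees in the caddy: its -x end is down on the caddy's floor, against the caddy's -x wall, with its upper edge under the rim there; its underside lies on the edge of the step, and its +x end and lid stick up out of the mouth.
- caddy: Heavy open wooden caddy, fixed. Origin under its centre, x along its length (low end of the lunch box at -x), z up. Outside 156 (x) x 108 (y) x 89 (z) mm. Inside 140 x 92 mm, floor top at z = 6 mm. A rim from z = 81 to 89 mm reaches inward all round: 11 mm at the x ends, 6 mm at the y sides.
- caddy_mouth (a point): Centre of the caddy's mouth, at the rim's top (z = 89 mm in the caddy's frame). Mouth 118 (x) x 80 (y) mm: the level lunch box, centred, passes with 4 mm to spare at each end; slanted 20 degrees or more it jams. So turn it level low down, its centre first 60 to 67 mm above the caddy's underside and 0 to 4 mm towards +x of the mouth's centre, then centre and lift.
- caddy_step (a point): Middle of the upper edge of the fixed step inside the caddy. The step is 24 mm high (top at z = 30 mm in the caddy's frame) and covers the inside floor from x = +5 mm to the +x wall, over the whole width.
- susan_mark (a point): Centre of the outline inlaid in dark wood on the lazy susan's top surface, where the lunch box belongs. Outline 128 (x) x 82 (y) mm: x along its long side, z up. The lunch box stands with its length along x, either way round. The turning axis lies 45 mm from here towards -y.
- susan: The lazy susan's round wooden top, 250 mm across, 14 mm thick, top surface 27 mm above the table; same axes as susan_mark, origin on the turning axis at its underside. It turns very freely both ways, with no catch (about 0.012 N m of friction).
- susan_rim (a point): Point on the lazy susan's top near its rim, 120 mm from the turning axis and 75 mm beyond susan_mark along +y; shows whether it has turned.
- teapot: white ceramic teapot, 136 mm across the belly, 126 mm high; bystander; origin under its centre
- tumbler: glass tumbler, 72 mm across, 100 mm high; bystander; origin under its centre
- mug: ceramic mug, 80 mm across, 85 mm high; bystander; origin under its centre
- spoon: wooden spoon lying flat, 220 mm long; bystander; origin under its centre, x along it
- remote: black plastic remote, 45 x 170 x 18 mm, lying flat; bystander; origin under its centre
- coasters: stack of dark wooden coasters, 96 mm across, 24 mm high; bystander; origin under its centre
- candle_holder: brass candle holder, 74 mm across, 50 mm high; bystander; origin under its centre

How it is judged (in metres and radians):
On the way, in this order (a step that is already met when the one before it is completed fails the run):
1. the lunch box is level (within 10 degrees) while still inside the caddy, its underside at least 19 mm below the rim's top (angle between lunch_center's own z axis and vertical below 0.175 rad and z of lunch_center in the frame of caddy below 0.1 m and x of lunch_center in the frame of caddy between -0.04 and 0.04 m and y of lunch_center in the frame of caddy between -0.04 and 0.04 m), for 0.05 s.
2. the lunch box is lifted clear of the caddy (z of lunch_center in the frame of caddy above 0.13 m), for 0.05 s.
At the end, for the whole second after the job is handed in: The lunch box stands upright (within 3.4 degrees) and still on the lazy susan, its centre within 15 mm of the centre of the outline and its long side within 8 degrees of the outline's long side, and the lazy susan's rim is within 20 mm of where it was at the start (horizontal distance between lunch_center and susan_mark below 0.015 m and angle between the x axis of lunch_center and the x axis of susan_mark, either way round below 0.14 rad and angle between lunch_center's own z axis and vertical below 0.06 rad and z of lunch_center in the frame of susan_mark between 0.026 and 0.034 m and linear speed of lunch_box below 0.02 m/s and distance of susan_rim from where it was at the start of the episode below 0.02 m); the robot touches nothing.
It fails at once if the lazy susan is turned (a point near its rim moves more than 30 mm) (distance of susan_rim from where it was at the start of the episode above 0.03 m).
It fails at once if the lunch box is forced against the caddy (more than 60 N) (contact force between lunch_box and caddy above 60 N).
It fails at once if the lunch box is dropped or banged on the lazy susan (more than 60 N) (contact force between lunch_box and susan above 60 N).
It fails at once if a bystander (teapot, tumbler, mug, spoon, remote, coasters or candle holder) is moved more than 30 mm (distance of any of teapot, tumbler, mug, spoon, remote, coasters, candle_holder from where it was at the start of the episode above 0.03 m).
It also fails if it takes over 58 s, if anything falls off the work surface, if the arm or the gripper's body presses on something with over 40 N, if the wrist force passes 120 N, or if a joint passes its speed limit or range.

ROBOT

A 6-joint arm with a two-finger parallel gripper is mounted at the origin on the work surface. World frame = base frame: x ahead of the robot, y to its left, z up, the work surface at z = 0. Lengths are in m, angles in degrees, forces in N, time in s.
With the tool pointing down it reaches from about 0.3 to 0.75 m from the base axis. Payload 8.5 kg.
Tool frame: the origin (TCP) lies at the very end of the fingers, on their centre line; the grasp point (between the pads) lies 19 mm behind it; z points along the fingers, y is the direction in which the jaws open and shut (so a half turn about z gives the same grasp; the last joint's range is limited). The gripper opens to 85 mm and grips with 20 to 120 N. Pads are 22 mm wide; open, the fingers measure 114 mm over their backs; the gripper's body (76 mm by 85 mm) begins 54 mm behind the grasp point. The pads swing forward as they close: fully open they stand 13 mm farther back than shut.
Start: joints at [-12.336, 21.807, 74.336, -0, 83.858, -12.336], TCP at [0.55, 0, 0.231] pointing down, gripper open.
Joint ranges: [-178.18, 178.18], [-50.72, 133.34], [12.68, 142.11], [-81.47, 261.47], [9.98, 163.14], [-165.26, 165.26]. Speed limits (degrees/s): [136.94, 136.94, 180, 180, 180, 180].

INTERFACE

Orientations are given as a 3x3 rotation matrix whose columns are the frame's x, y, z axes.
In Python, from rig import env, vision, close_job, spotter gives the robot as it stands. The module is installed in compiled form; this text tells all that it offers.
- The arm moves only by the tool jog_arm, never from a script. Its argument "plan" is a list that holds one entry, the list of rows, each a list of 6 numbers: the shift along the tool's x, y, z in units of 40 mm (1.0 is 40 mm), then the turn, a rotation vector about the tool's x, y, z in units of 0.15 rad (1.0 is 0.15 rad). A call has 1 to 10 rows; each row shifts and turns the commanded pose from where the row before left it, along the tool's axes as they then stand; what a row does not reach is not made up. A row lasts 1/10 s, in which the tool goes at most 50 mm and 8.59 degrees, less where a joint would pass 70% of its speed; a pose out of reach is approached as far as the arm can. A call with a number of a shift or a turn outside -1 to 1 is refused whole. A call with a gripper value outside its range is refused whole. "grip" is the opening, from -1 (shut) to 1 (fully open), set as the call begins (left out, the last holds). The fingers move at their own pace and stop on an object; "squeeze" is the grip in N (left out, the last holds). Time passes only in rows, so rows that do not move let the fingers close. It gives the time, the measured TCP pose, the force and the opening at its end, in the units of the state.
- env.observe(): the state, without advancing time (a new reading comes with each control period).
- vision.get_image(name): name is "scene" or "side" or "wrist"; returns (picture, depth): 384x512x3 uint8, red, green, blue; 384x512 float32, m along the optical axis (not along the pixel's ray), 0 where there is no reading.
- vision.camera_info(name): a dict with "fx", "fy", "cx", "cy" (pixels), "k1" (the pictures are not rectified: a ray, as slopes to the right and down, at radius r is drawn at 1 + k1 r^2 times it, then the intrinsics apply), "rvec" (rotation vector, rad) and "tvec" (3), from world to camera coordinates, as OpenCV has them. Camera axes: x right, y down, z forward; pixel columns grow to the right and rows downward; lengths in m; the calibration is good to about 2 mm. A picture is of the moment at which its call begins: read the wrist's pose just before it. camera_info takes no time and is no camera call; for the wrist camera it gives the pose at the moment of the call.
- close_job(): hands the job in, once; it reports no verdict.
Trained networks look in the newest picture that a camera, given by its name, has taken for a name from the list of things; names that differ only in an ending like _2 or _b are one class to them, and where a whole thing is asked for, a point or a joint stands for the part that bears it (a point fixed in the world has none). Each returns a list of dicts, best first, with "score" (0 to 1); they miss things now and then, are a little off and sometimes report something else, mostly with a low value. They report only what shows in the picture. A call takes as long as a camera call.
- spotter.trace(camera, query): "pixels" (384x512 bool, what is visible of it) and "rect" ([left, top, right, bottom] in pixels, round what is visible of it).
The state is a dict: "time_s": time; "q": joint angles; "qvel": joint speeds; "joint_efforts": joint torques, N m; "position": TCP position; "tool_rot": TCP orientation; "ft_force": force on the tool from outside, world axes, zero at the start; "wrist_torque": the same for the moment, N m; "grip_width": finger opening in m.
Only numpy, scipy, OpenCV 4.12 (cv2) and the standard library are available. Lean on these libraries where they do the work, as an engineer would, in place of code of your own. Each camera call takes 0.05 s, during which the arm holds its last target.

## Working session

There is one attempt and no reset: what is moved stays moved. The work goes in short steps, Python scripts to look and compute and a tool call to move; the robot and the scene stay as the last step left them, time stands still between calls to the robot, and variables do not carry over. Pictures are saved under pics/ and viewed, and the job is handed in when it is done.

Besides the shell and the picture viewer there is one more tool, called after "Emit:" as name(argument=value, ...), one argument or row to a line, values as JSON. jog_arm: Moves the arm, as the interface text tells. Its arguments: {"type":"object","properties":{"plan":{"type":"array"},"grip":{"type":"number"},"squeeze":{"type":"number"}},"required":["plan"]}

```bash
mkdir -p pics; cat > h.py <<'E'
import numpy as np, cv2
from rig import env, vision, close_job, spotter
def grab(n,tag=None):
    im,d=vision.get_image(n); ci=vision.camera_info(n)
    if tag: cv2.imwrite(f'pics/{tag}.png',im[:,:,::-1])
    return im,d,ci
def cloud(d,ci):
    h,w=d.shape
    u,v=np.meshgrid(np.arange(w),np.arange(h))
    xd=(u-ci['cx'])/ci['fx']; yd=(v-ci['cy'])/ci['fy']
    x,y=xd.copy(),yd.copy()
    for _ in range(10):
        s=1+ci['k1']*(x*x+y*y); x=xd/s;y=yd/s
    P=np.stack([x*d,y*d,d],-1)
    R,_=cv2.Rodrigues(np.array(ci['rvec'],float)); t=np.array(ci['tvec'],float).ravel()
    W=(P-t)@R
    W[d<=0]=np.nan
    return W
def proj(X,ci):
    R,_=cv2.Rodrigues(np.array(ci['rvec'],float)); t=np.array(ci['tvec'],float).ravel()
    P=np.atleast_2d(X)@R.T+t; x=P[:,0]/P[:,2];y=P[:,1]/P[:,2]; s=1+ci['k1']*(x*x+y*y)
    return np.stack([x*s*ci['fx']+ci['cx'],y*s*ci['fy']+ci['cy']],-1)
E
python3 - <<'E'
from h import *
s=env.observe(); print(s)
for n in ['scene','side','wrist']:
    im,d,ci=grab(n,n+'0'); np.savez(f'{n}0.npz',im=im,d=d,W=cloud(d,ci)); print(n,ci)
    for q in ['lunch_box','lunch_handle','caddy','susan_mark','susan']:
        r=spotter.trace(n,q)
        for k in r[:1]: print(q,k['score'],k['rect'],np.round(np.nanmedian(cloud(d,ci)[k['pixels']],0),3))
        if r: np.save(f'{n}0_{q}.npy',r[0]['pixels'])
E
```

```text
{'time_s': 0.0, 'q': array([-1.23349893e+01,  2.18405238e+01,  7.43855155e+01, -1.54595289e-03,
        8.38594684e+01, -1.23354760e+01]), 'qvel': array([ 0.05128018,  0.08480662, -0.04831974, -0.05162453, -0.03504455,
       -0.13288397]), 'joint_efforts': array([-1.00240642e-03, -4.48466885e+01, -2.31285810e+01, -2.87182611e-04,
        4.73836102e-03,  1.77242771e-05]), 'position': array([5.49693902e-01, 6.51320577e-05, 2.30711677e-01]), 'tool_rot': array([[-1.11856749e-05,  9.99998929e-01, -1.46366893e-03],
       [ 9.99999957e-01,  1.16139663e-05,  2.92606796e-04],
       [ 2.92623481e-04, -1.46366560e-03, -9.99998886e-01]]), 'ft_force': array([-0.108695  , -1.01919173, -1.21656685]), 'wrist_torque': array([0.02661303, 0.0341654 , 0.02408848]), 'grip_width': 0.085318935603332}
scene {'fx': 463.61105892637505, 'fy': 463.61105892637505, 'cx': 257.23781373071944, 'cy': 196.99810729918784, 'k1': -0.14204788361053963, 'rvec': array([ 2.39570099,  0.78657543, -0.2601662 ]), 'tvec': array([-0.42437626, -0.22311814,  1.7931699 ])}
lunch_box 0.72 [208.1, 237.2, 249.1, 271.7] [ 0.608 -0.2
[... 718 characters left out ...]
mark 0.91 [203.9, 127.2, 273.5, 175.1] [0.563 0.232 0.026]
susan 0.59 [204.6, 126.9, 277.4, 179.7] [0.563 0.232 0.026]
wrist {'fx': 289.31620489717227, 'fy': 289.31620489717227, 'cx': 252.60260300356964, 'cy': 189.8889662181138, 'k1': -0.048920307188769586, 'rvec': array([-2.85025918e+00, -6.77274383e-04,  8.12764340e-04]), 'tvec': array([-0.55001012, -0.03697579,  0.37872347])}
lunch_box 0.46 [324.1, 336.8, 329.1, 342.7] [ 0.646 -0.214  0.077]
lunch_handle 0.57 [324.5, 338.1, 331.0, 342.6] [ 0.644 -0.212  0.078]
caddy 0.71 [233.3, 283.6, 348.7, 337.8] [ 0.607 -0.19   0.049]
susan_mark 0.61 [199.1, 1.4, 380.2, 46.9] [0.587 0.165 0.026]
susan 0.88 [198.7, 0.5, 375.8, 45.2] [0.587 0.165 0.026]
```

```bash
python3 - <<'E'
import cv2,numpy as np
a=cv2.imread('pics/scene0.png')
b=cv2.imread('pics/side0.png')
cv2.imwrite('pics/c1.png',np.hstack([cv2.resize(a[215:305,180:280],(400,360),interpolation=cv2.INTER_CUBIC),cv2.resize(b[215:305,275:375],(400,360),interpolation=cv2.INTER_CUBIC)]))
E
```

```text
(no output)
```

View pics/scene0.png

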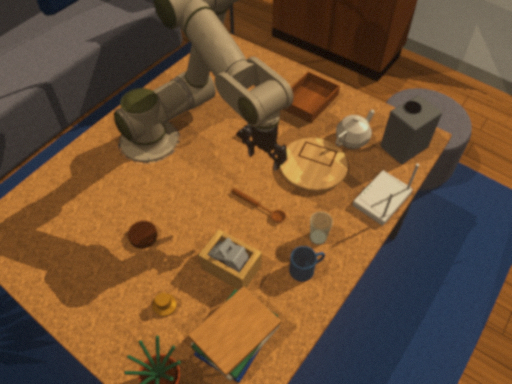

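View pics/side0.png

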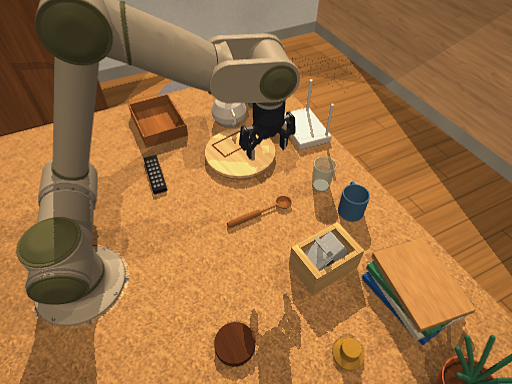

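```bash
sleep 1; ls pics
```

```text
c1.png
scene0.png
side0.png
wrist0.png
```

View pics/wrist0.png

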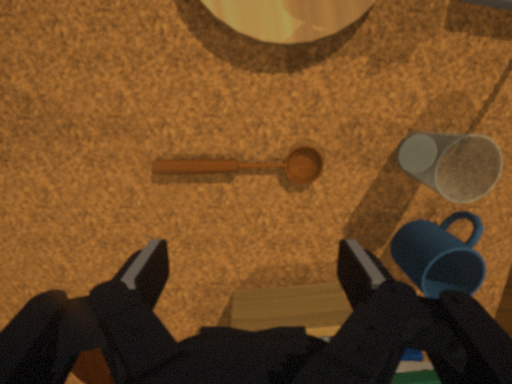

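View pics/c1.png

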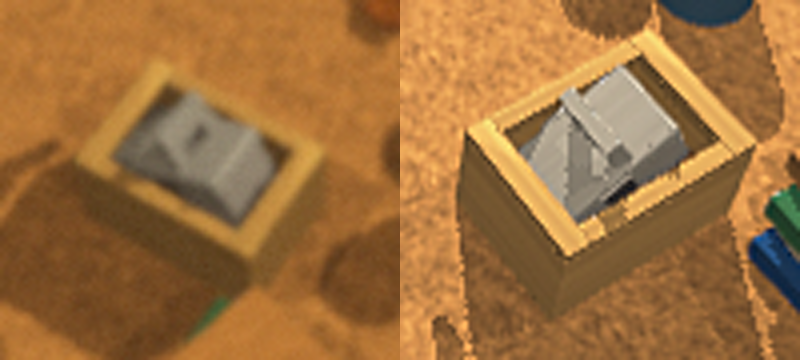

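```bash
python3 - <<'E'
import numpy as np,cv2
for n in ['scene','side']:
    f=np.load(n+'0.npz');W=f['W']
    m=(W[...,0]>.45)&(W[...,0]<.75)&(W[...,1]>-.42)&(W[...,1]<-.14)&(W[...,2]>.083)&(W[...,2]<.094)
    P=W[m]; print(n,m.sum()); r=cv2.minAreaRect(P[:,:2].astype(np.float32)*1000);print(r)
    tall=(W[...,0]>.5)&(W[...,0]<.72)&(W[...,1]>-.36)&(W[...,1]<-.16)&(W[...,2]>.098)
    print(np.round(W[tall],3)[np.argsort(W[tall][:,2])[-40:]])
    ms=(W[...,0]>.35)&(W[...,0]<.8)&(W[...,1]>.02)&(W[...,1]<.4)&(abs(W[...,2]-.027)<.006)
    c=cv2.minEnclosingCircle(W[ms][:,:2].astype(np.float32)*1000);print('susan',ms.sum(),c,np.median(W[ms],0))
E
```

```text
scene 1487
((639.269287109375, -307.13531494140625), (214.8706817626953, 243.9446563720703), 5.461953639984131)
[[ 0.589 -0.245  0.123]
 [ 0.582 -0.251  0.123]
 [ 0.579 -0.218  0.124]
 [ 0.588 -0.225  0.124]
 [ 0.59  -0.237  0.124]
 [ 0.588 -0.234  0.124]
 [ 0.578 -0.246  0.124]
 [ 0.591 -0.262  0.124]
 [ 0.583 -0.238  0.125]
 [ 0.585 -0.249  0.125]
 [ 0.586 -0.265  0.125]
 [ 0.586 -0.223  0.125]
 [ 0.591 -0.266  0.125]
 [ 0.581 -0.231  0.125]
 [ 0.592 -0.244  0.125]
 [ 0.587 -0.261  0.125]
 [ 0.587 -0.257  0.125]
 [ 0.584 -0.234  0.126]
 [ 0.584 -0.225  0.126]
 [ 0.583 -0.243  0.126]
 [ 0.587 -0.228  0.126]
 [ 0.582 -0.227  0.126]
 [ 0.591 -0.271  0.126]
 [ 0.58  -0.224  0.126]
 [ 0.585 -0.263  0.127]
 [ 0.583 -0.261  0.127]
 [ 0.585 -0.255  0.127]
 [ 0.58  -0.229  0.127]
 [ 0.586 -0.246  0.127]
 [ 0.582 -0.241  0.127]
 [ 0.585 -0.268  0.127]
 [ 0.585 -0.221  0.128]
 [ 0.585 -0.23   0.128]
 [ 0.59  -0.265  0.128]
 [ 0.59  -0.269  0.128]
 [ 0.583 -0.224  0.129]
 [ 0.581 -0.235  0.13 ]
 [ 0.59  -0.246  0.131]
 [ 0.589 -0.235  0.131]
 [ 0.589 -0.24   0.133]]
susan 2582 ((640.8084106445
[... 557 characters left out ...]
 -0.244  0.122]
 [ 0.585 -0.241  0.122]
 [ 0.58  -0.229  0.122]
 [ 0.58  -0.248  0.123]
 [ 0.584 -0.25   0.123]
 [ 0.583 -0.22   0.123]
 [ 0.587 -0.268  0.123]
 [ 0.582 -0.226  0.123]
 [ 0.581 -0.223  0.123]
 [ 0.586 -0.238  0.123]
 [ 0.586 -0.229  0.123]
 [ 0.586 -0.265  0.123]
 [ 0.585 -0.258  0.123]
 [ 0.584 -0.264  0.123]
 [ 0.588 -0.249  0.123]
 [ 0.584 -0.254  0.124]
 [ 0.588 -0.253  0.124]
 [ 0.582 -0.244  0.124]
 [ 0.585 -0.222  0.124]
 [ 0.584 -0.232  0.124]
 [ 0.582 -0.254  0.124]
 [ 0.586 -0.243  0.124]
 [ 0.587 -0.263  0.124]
 [ 0.582 -0.257  0.125]
 [ 0.582 -0.238  0.125]]
susan 2261 ((636.3598022460938, 200.71963500976562), 200.78152465820312) [0.56701966 0.23591115 0.02586103]
```

```bash
python3 - <<'E'
import numpy as np,cv2
for n in ['scene','side']:
    f=np.load(n+'0.npz');W=f['W'];im=f['im']
    m=((W[...,0]>.45)&(W[...,0]<.72)&(W[...,1]>-.37)&(W[...,1]<-.16)&(W[...,2]>.07)).astype(np.uint8)
    k,l,st,c=cv2.connectedComponentsWithStats(m)
    for i in range(1,k):
        if st[i,4]>30: print(n,st[i],np.nanmin(W[l==i],0),np.nanmax(W[l==i],0))
    i=1+np.argmax(st[1:,4]); sel=(l==i)
    hsv=cv2.cvtColor(im,cv2.COLOR_RGB2HSV)
    wood=sel&(hsv[...,1]>80)&(abs(W[...,2]-.087)<.01)
    P=W[wood]; r=cv2.minAreaRect(P[:,:2].astype(np.float32)*1000);print('rim',wood.sum(),r,np.median(P,0))
    print(np.round(cv2.boxPoints(r)))
    met=(W[...,0]>.5)&(W[...,0]<.70)&(W[...,1]>-.33)&(W[...,1]<-.18)&(W[...,2]>.03)&(hsv[...,1]<60)
    Q=W[met];print(len(Q))
    # profile along yaw
    for yaw in [10]:
        ex=np.array([np.cos(np.radians(yaw)),np.sin(np.radians(yaw))]);s=(Q[:,:2]-[.6,-.25])@ex
        for a in np.arange(-.07,.08,.006):
            mm=(s>=a)&(s<a+.006)
            if mm.sum()>2: print(round(a,3),mm.sum(),np.round(np.percentile(Q[mm][:,2],[10,50,90]),3))
E
```

```text
scene [ 199  229   63   54 1641] [ 0.52252027 -0.30704644  0.07009228] [ 0.6872743  -0.18125083  0.13288322]
scene [228 286  20  20 169] [ 0.68356569 -0.36997237  0.07016161] [ 0.71975186 -0.3061921   0.09938392]
rim 883 ((604.7855224609375, -244.73414611816406), (158.2434844970703, 113.97230529785156), 5.653058052062988) [ 0.61302772 -0.2560938   0.09064237]
[[ 520. -196.]
 [ 532. -309.]
 [ 689. -294.]
 [ 678. -180.]]
217
-0.022 11 [0.12  0.123 0.127]
-0.016 18 [0.119 0.124 0.127]
-0.01 34 [0.095 0.118 0.126]
-0.004 16 [0.094 0.103 0.115]
0.002 11 [0.096 0.099 0.101]
0.008 14 [0.097 0.099 0.105]
0.014 15 [0.102 0.104 0.106]
0.02 15 [0.104 0.106 0.109]
0.026 21 [0.107 0.11  0.112]
0.032 33 [0.103 0.108 0.112]
0.038 19 [0.089 0.097 0.104]
0.044 6 [0.078 0.082 0.085]
side [ 291  222   73   61 2067] [ 0.52138363 -0.30547637  0.07001072] [ 0.68572563 -0.18499857  0.12545406]
side [371 251  23  27 297] [ 0.69169585 -0.3697984   0.07014453] [ 0.71989426 -0.30517243  0.09260016]
rim 1140 ((604.0567626953125, -244.97128295898438), (157.82894897460938, 109.15304565429688), 5.010397434234619) [ 0.59277405 -0.25532019  0.0881391 ]
[[ 521. -197.]
 [ 530. -306.]
 [ 687. -292.]
 [ 678. -184.]]
895
-0.046 36 [0.067 0.07  0.073]
-0.04 64 [0.068 0.072 0.075]
-0.034 58 [0.072 0.075 0.078]
-0.028 65 [0.073 0.078 0.083]
-0.022 122 [0.078 0.084 0.122]
-0.016 116 [0.082 0.087 0.123]
-0.01 54 [0.082 0.087 0.096]
-0.004 14 [0.079 0.091 0.095]
0.002 42 [0.075 0.095 0.097]
0.008 65 [0.089 0.097 0.1  ]
0.014 72 [0.076 0.099 0.104]
0.02 73 [0.085 0.103 0.106]
0.026 65 [0.085 0.106 0.109]
0.032 32 [0.067 0.105 0.109]
0.038 8 [0.06  0.068 0.079]
0.044 6 [0.058 0.066 0.071]
```

Emit:
jog_arm(
  plan=[
    [[-0.6,0.14,-0.1,0,0,0],[-0.6,0.14,-0.1,0,0,0],[-0.6,0.14,-0.1,0,0,0],[-0.6,0.14,-0.1,0,0,0],[-0.6,0.14,-0.1,0,0,0],[-0.6,0.14,-0.1,0,0,0],[-0.6,0.14,-0.1,0,0,0],[-0.6,0.14,-0.1,0,0,0],[-0.6,0.14,-0.1,0,0,0],[0,0,0,0,0,0]],
  ],
  grip=0,
)

```text
time_s: 1.9
position: [0.6006, -0.2187, 0.267]
tool_rot: [[0.003, 1.0, 0.0], [1.0, -0.003, -0.001], [-0.001, 0.0, -1.0]]
ft_force: [-0.3, -0.3, -0.2]
grip_width: 0.0425
```

Emit:
jog_arm(
  plan=[
    [[0,0,0,0,0,0],[0,0,0,0,0,0],[0,0,0,0,0,0]],
  ],
)

```text
time_s: 2.2
position: [0.6003, -0.215, 0.2675]
tool_rot: [[-0.001, 1.0, -0.0], [1.0, 0.001, 0.0], [0.0, -0.0, -1.0]]
ft_force: [-0.5, 0.6, -0.4]
grip_width: 0.0426
```

```bash
python3 - <<'E'
from h import *
im,d,ci=grab('wrist','wrist1'); W=cloud(d,ci); np.savez('wrist1.npz',im=im,d=d,W=W)
for q in ['lunch_box','caddy']:
    r=spotter.trace('wrist',q)
    for k in r[:1]: print(q,k['score'],k['rect'])
s=env.observe();print(s['time_s'],s['position'],s['grip_width'],s['tool_rot'])
hsv=cv2.cvtColor(im,cv2.COLOR_RGB2HSV)
W2=W
rim=(hsv[...,1]>70)&(abs(W[...,2]-.089)<.006)&(W[...,0]>.5)&(W[...,0]<.71)&(W[...,1]>-.33)&(W[...,1]<-.16)
print(rim.sum(),cv2.minAreaRect(W[rim][:,:2].astype(np.float32)*1000))
met=(hsv[...,1]<70)&(W[...,2]>.04)&(W[...,2]<.14)&(W[...,0]>.53)&(W[...,0]<.68)&(W[...,1]>-.3)&(W[...,1]<-.19)
v=np.zeros_like(im);v[rim]=[0,255,0];v[met]=[255,0,0]
cv2.imwrite('pics/m1.png',v[:,:,::-1])
E
```

```text
lunch_box 0.7 [203.7, 161.0, 298.5, 226.0]
caddy 0.84 [184.0, 136.6, 324.4, 240.8]
2.35 [ 0.60036877 -0.21539699  0.26747785] 0.042796567967249496 [[-7.48986403e-04  9.99999714e-01  1.07341740e-04]
 [ 9.99999719e-01  7.48990450e-04 -3.76726662e-05]
 [-3.77530533e-05  1.07313494e-04 -9.99999994e-01]]
5340 ((616.3832397460938, -263.0093688964844), (178.46209716796875, 149.21633911132812), 5.002859115600586)
```

View pics/wrist1.png

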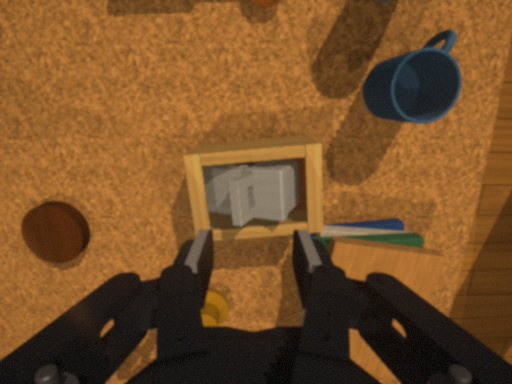

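View pics/m1.png

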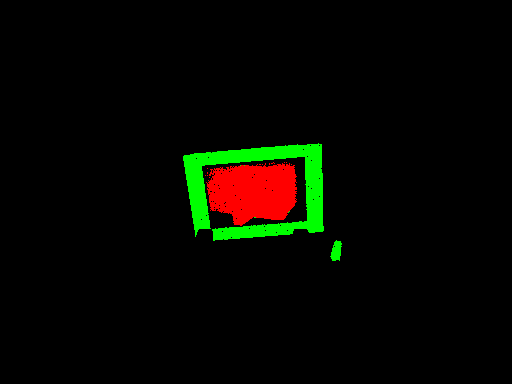

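```bash
cat > fitbox.py <<'E'
import numpy as np
from scipy.optimize import least_squares
from scipy.spatial.transform import Rotation as Ro
def sdbox(p,c,h):
    q=abs(p-c)-h
    return np.linalg.norm(np.maximum(q,0),axis=1)+np.minimum(q.max(1),0)
def sd(p):
    a=sdbox(p,[0,0,0],[.055,.03,.03]); b=sdbox(p,[.015,0,.054],[.006,.025,.010])
    return np.where(abs(a)<abs(b),a,b) if False else np.minimum(a,b)
def pose(v):
    return Ro.from_euler('ZYX',v[3:]),v[:3]
def fit(P,v0):
    def f(v):
        R,t=pose(v); return sd(R.inv().apply(P-t))*1000
    r=least_squares(f,v0,x_scale=[.01]*3+[.1]*3,loss='soft_l1',f_scale=2.)
    return r.x,np.sqrt(np.mean(np.minimum(abs(f(r.x)),10)**2)),np.median(abs(f(r.x)))
E
python3 - <<'E'
import numpy as np,cv2
from fitbox import *
C={}
for n in ['wrist1','side0','scene0']:
    f=np.load(n+'.npz');W=f['W'];im=f['im'];hsv=cv2.cvtColor(im,cv2.COLOR_RGB2HSV)
    rim=(hsv[...,1]>70)&(abs(W[...,2]-.089)<.006)&(W[...,0]>.5)&(W[...,0]<.70)&(W[...,1]>-.33)&(W[...,1]<-.16)
    k,l,st,_=cv2.connectedComponentsWithStats(rim.astype(np.uint8),connectivity=4); i=1+np.argmax(st[1:,4]);rim=l==i
    print(n,cv2.minAreaRect(W[rim][:,:2].astype(np.float32)*1000),np.median(W[rim][:,2]))
    # inner hole
    met=(hsv[...,1]<60)&(W[...,2]>.05)&(W[...,2]<.14)&(W[...,0]>.54)&(W[...,0]<.67)&(W[...,1]>-.3)&(W[...,1]<-.19)
    P=W[met];C[n]=P
    for y0 in (5,10):
        v,e,md=fit(P,[.602,-.247,.06,np.radians(y0),np.radians(-28),0])
        R,t=pose(v)
        print(' ',len(P),np.round(v[:3],4),np.round(np.degrees(v[3:]),2),round(e,2),round(md,2),'handle',np.round(R.apply([.015,0,.054])+t,4))
E
```

```text
wrist1 ((603.718505859375, -243.76315307617188), (156.64859008789062, 108.60592651367188), 5.040948390960693) 0.08787154040407932
  1766 [ 0.5972 -0.2419  0.057 ] [  4.36 -27.31   0.29] 1.01 0.44 handle [ 0.5858 -0.243   0.1118]
  1766 [ 0.5972 -0.2419  0.057 ] [  4.37 -27.31   0.28] 1.01 0.44 handle [ 0.5858 -0.243   0.1118]
side0 ((604.1123046875, -244.99099731445312), (157.75222778320312, 109.15129852294922), 5.033081531524658) 0.08833226362016577
  892 [ 0.5971 -0.2426  0.057 ] [  6.64 -27.67  -1.01] 1.67 1.02 handle [ 0.5853 -0.243   0.1118]
  892 [ 0.5971 -0.2426  0.057 ] [  6.64 -27.67  -1.01] 1.67 1.02 handle [ 0.5853 -0.243   0.1118]
scene0 ((604.8704833984375, -244.8949432373047), (158.23422241210938, 113.480712890625), 5.461953163146973) 0.09073097540161847
  217 [ 0.5976 -0.2518  0.0605] [  5.77 -26.34  -1.01] 2.23 1.33 handle [ 0.5871 -0.2519  0.1155]
  217 [ 0.5969 -0.2439  0.0603] [  5.74 -26.41  -1.15] 2.24 1.34 handle [ 0.5863 -0.2439  0.1153]
```

```bash
python3 - <<'E'
import numpy as np,heapq
# signed clearance: box sample boundary points vs obstacle rects, and rect corners vs box
obs=[(-100,-78,-10,6),]
rects=[(-200,200,-50,6),(-200,-70,6,81),(70,200,6,81),(5,70,6,30),(-200,-59,81,89),(59,200,81,89)]
def sdr(p,r):
    c=np.array([(r[0]+r[1])/2,(r[2]+r[3])/2]);h=np.array([(r[1]-r[0])/2,(r[3]-r[2])/2])
    q=abs(p-c)-h; return np.linalg.norm(np.maximum(q,0),axis=-1)+np.minimum(q.max(-1),0)
u=np.linspace(-1,1,45)
bp=np.concatenate([np.c_[u*55,0*u+30],np.c_[u*55,0*u-30],np.c_[0*u+55,u*30],np.c_[0*u-55,u*30]])
oc=np.array([[5,30],[-59,81],[-59,89],[59,81],[59,89]])
def clr(cx,cz,th):
    t=np.radians(th);R=np.array([[np.cos(t),-np.sin(t)],[np.sin(t),np.cos(t)]])
    p=bp@R.T+[cx,cz]; m=min(sdr(p,r).min() for r in rects)
    o=(oc-[cx,cz])@R; q=abs(o)-[55,30]; s=np.linalg.norm(np.maximum(q,0),axis=1)+np.minimum(q.max(1),0)
    return min(m,s.min())
X=np.arange(-14,12);Z=np.arange(52,80);T=np.arange(29,-1,-1)
G=np.array([[[clr(x,z,t) for t in T] for z in Z] for x in X])
for k,t in enumerate(T):
    i=np.unravel_index(G[:,:,k].argmax(),G[:,:,k].shape);print(t,X[i[0]],Z[i[1]],round(G[i[0],i[1],k],1),end=' | ')
# shortest path cost sum 1/clr
s=(list(X).index(-7),list(Z).index(60),list(T).index(27))
print('start',G[s])
D={s:0};prev={};h=[(0,s)]
goal=None
while h:
    d,n=heapq.heappop(h)
    if d>D[n]:continue
    if T[n[2]]==0 and X[n[0]]==0 and Z[n[1]]==66: goal=n;break
    for dx in(-1,0,1):
     for dz in(-1,0,1):
      for dt in(-1,0,1):
        m=(n[0]+dx,n[1]+dz,n[2]+dt)
        if not(0<=m[0]<len(X) and 0<=m[1]<len(Z) and 0<=m[2]<len(T)):continue
        g=G[m]
        if g<-.5: continue
        c=d+(abs(dx)+abs(dz)+abs(dt))*(1+60/ max(g+.5,.2)**2)
        if c<D.get(m,1e9): D[m]=c;prev[m]=n;heapq.heappush(h,(c,m))
print('\ngoal',goal)
p=[];n=goal
while n: p.append((int(X[n[0]]),int(Z[n[1]]),int(T[n[2]]),round(float(G[n]),1)));n=prev.get(n)
print(p[::-1])
E
```

```text
29 -2 67 5.1 | 28 -2 67 5.4 | 27 -2 67 5.4 | 26 -2 66 5.4 | 25 -2 66 5.5 | 24 -2 66 5.6 | 23 -2 66 5.7 | 22 -1 66 5.6 | 21 -2 65 5.2 | 20 -1 65 4.9 | 19 -2 64 4.4 | 18 -4 63 4.1 | 17 1 64 3.7 | 16 -1 63 3.3 | 15 1 63 2.9 | 14 3 63 2.5 | 13 4 64 2.4 | 12 4 63 2.5 | 11 4 63 2.4 | 10 3 63 2.6 | 9 3 64 3.0 | 8 3 63 3.0 | 7 1 77 3.1 | 6 2 66 3.3 | 5 1 74 3.4 | 4 1 71 3.6 | 3 1 66 3.7 | 2 0 79 3.6 | 1 0 79 3.8 | 0 0 64 4.0 | start 0.37492617745336076

goal (14, 14, 29)
[(-7, 60, 27, 0.4), (-6, 60, 27, 1.4), (-5, 61, 27, 2.2), (-5, 62, 27, 2.4), (-4, 63, 27, 3.4), (-3, 64, 26, 4.1), (-3, 64, 25, 4.2), (-3, 64, 24, 4.3), (-3, 64, 23, 4.4), (-3, 64, 22, 4.5), (-3, 64, 21, 4.6), (-3, 64, 20, 4.7), (-2, 64, 19, 4.4), (-1, 64, 19, 4.1), (-1, 64, 18, 4.1), (0, 64, 18, 3.9), (1, 64, 17, 3.7), (2, 64, 17, 3.4), (3, 64, 16, 3.2), (3, 64, 15, 2.5), (3, 64, 14, 1.8), (3, 64, 13, 1.7), (3, 64, 12, 2.0), (3, 64, 11, 2.3), (3, 64, 10, 2.6), (3, 64, 9, 3.0), (3, 64, 8, 2.8), (3, 64, 7, 2.7), (2, 64, 6, 3.2), (2, 64, 5, 3.3), (2, 64, 4, 3.0), (1, 64, 3, 3.6), (1, 64, 2, 3.6), (1, 64, 1, 3.3), (0, 65, 0, 4.0), (0, 66, 0, 4.0)]
```

```bash
cat > plan.py <<'E'
import numpy as np
from scipy.spatial.transform import Rotation as Ro, Slerp
CAD=np.array([.604,-.2443]); CY=5.05; HZ=.1122
def Rbox(yaw,tilt): return Ro.from_euler('ZYX',np.radians([yaw,-tilt,0])).as_matrix()
def Rtool(B): return np.stack([B[:,1],B[:,0],-B[:,2]],1)
def rows(p,R,ways,ns):
    """ways list of (p,R); ns rows for each"""
    out=[]
    for (q,Q),n in zip(ways,ns):
        sl=Slerp([0,1],Ro.from_matrix([R,Q]))
        for k in range(1,n+1):
            a,b=(k-1)/n,k/n
            Ra=sl(a).as_matrix();Rb=sl(b).as_matrix()
            d=Ra.T@((q-p)/n)/.04; r=Ro.from_matrix(Ra.T@Rb).as_rotvec()/.15
            out.append(np.round(np.r_[d,r],3).tolist())
        p,R=q,Q
    return out
E
python3 - <<'E'
from plan import *; from rig import env
s=env.observe();p=s['position'];R=s['tool_rot']
B=Rbox(4.8,27.5); H=np.array([.5857,-.243,.1122]);T=Rtool(B)
pre=H+B[:,2]*.063; g=H-B[:,2]*.017
print(pre,g)
for r in rows(p,R,[(pre,T),(g,T)],[8,5]):print(r)
E
```

```text
[ 0.55671186 -0.2454342   0.16808168] [ 0.5935222  -0.24234315  0.09712082]
[-0.094, -0.137, 0.311, -0.4, 0.017, -0.068]
[-0.093, -0.156, 0.302, -0.4, 0.017, -0.068]
[-0.092, -0.175, 0.291, -0.4, 0.017, -0.068]
[-0.091, -0.193, 0.28, -0.4, 0.017, -0.068]
[-0.09, -0.21, 0.268, -0.4, 0.017, -0.068]
[-0.088, -0.227, 0.255, -0.4, 0.017, -0.068]
[-0.086, -0.242, 0.24, -0.4, 0.017, -0.068]
[-0.084, -0.257, 0.225, -0.4, 0.017, -0.068]
[0.0, 0.0, 0.4, 0.0, 0.0, 0.0]
[0.0, 0.0, 0.4, 0.0, 0.0, 0.0]
[0.0, 0.0, 0.4, 0.0, 0.0, 0.0]
[0.0, 0.0, 0.4, 0.0, 0.0, 0.0]
[0.0, 0.0, 0.4, 0.0, 0.0, 0.0]
```

Emit:
jog_arm(
  plan=[
    [[-0.09,-0.14,0.31,-0.4,0.017,-0.068],[-0.09,-0.16,0.3,-0.4,0.017,-0.068],[-0.09,-0.18,0.29,-0.4,0.017,-0.068],[-0.09,-0.19,0.28,-0.4,0.017,-0.068],[-0.09,-0.21,0.27,-0.4,0.017,-0.068],[-0.09,-0.23,0.25,-0.4,0.017,-0.068],[-0.09,-0.24,0.24,-0.4,0.017,-0.068],[-0.08,-0.26,0.22,-0.4,0.017,-0.068],[0,0,0,0,0,0],[0,0,0,0,0,0]],
  ],
)

```text
time_s: 3.35
position: [0.5562, -0.2458, 0.1688]
tool_rot: [[-0.083, 0.884, 0.46], [0.997, 0.073, 0.038], [0.0, 0.461, -0.887]]
ft_force: [0.6, 0.3, 0.5]
grip_width: 0.0425
```

```bash
python3 - <<'E'
from h import *; from plan import *; from fitbox import *
s=env.observe();p=s['position'];R=s['tool_rot']
im,d,ci=grab('wrist','wrist2'); W=cloud(d,ci); hsv=cv2.cvtColor(im,cv2.COLOR_RGB2HSV)
met=(hsv[...,1]<60)&(W[...,2]>.05)&(W[...,2]<.14)&(W[...,0]>.54)&(W[...,0]<.67)&(W[...,1]>-.3)&(W[...,1]<-.19)
T0=np.array(p);loc=(W-T0)@R
met&=~((loc[...,2]<.03))  # drop gripper
P=W[met];v,e,md=fit(P,[.597,-.243,.058,.08,-.48,0]);Rr,t=pose(v)
print(len(P),np.round(v[:3],4),np.round(np.degrees(v[3:]),2),e,md,'handle',Rr.apply([.015,0,.054])+t)
B=Rbox(4.8,27.5); H=np.array([.5857,-.243,.1122]);T=Rtool(B);pre=H+B[:,2]*.063
print(p,pre,s['time_s']); print((R.T@T).round(3)); print('handle in tool',R.T@(H-p), R.T@(Rr.apply([.015,0,.054])+t-p))
E
```

```text
5150 [ 0.5977 -0.2413  0.0571] [  2.99 -27.81   0.82] 0.72882966615285 0.4236092721258957 handle [ 0.58588499 -0.24271227  0.11181716]
[ 0.55616929 -0.2458378   0.16883859] [ 0.55671186 -0.2454342   0.16808168] 3.35
[[ 1.     0.001  0.   ]
 [-0.001  1.     0.   ]
 [-0.    -0.     1.   ]]
handle in tool [0.00037289 0.00018712 0.06393647] [0.00064425 0.00019509 0.06437222]
```

View pics/wrist2.png

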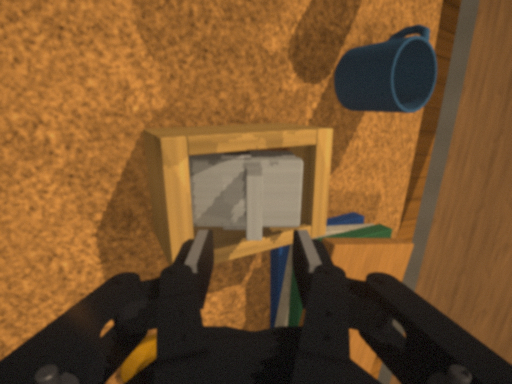

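Emit:
jog_arm(
  plan=[
    [[0,0,0.4,0,0,0],[0,0,0.4,0,0,0],[0,0,0.4,0,0,0],[0,0,0.4,0,0,0],[0,0,0.2,0,0,0],[0,0,0.2,0,0,0],[0,0,0,0,0,0],[0,0,0,0,0,0]],
  ],
)

```text
time_s: 4.2
position: [0.5929, -0.2427, 0.0976]
tool_rot: [[-0.083, 0.884, 0.461], [0.997, 0.074, 0.039], [0.0, 0.462, -0.887]]
ft_force: [-0.3, 0.3, 0.3]
grip_width: 0.0427
```

Emit:
jog_arm(
  plan=[
    [[0,0,0,0,0,0],[0,0,0,0,0,0],[0,0,0,0,0,0],[0,0,0,0,0,0],[0,0,0,0,0,0]],
  ],
  grip=-1,
  squeeze=60,
)

```text
time_s: 4.7
position: [0.5931, -0.2428, 0.0979]
tool_rot: [[-0.083, 0.883, 0.461], [0.997, 0.074, 0.038], [-0.0, 0.463, -0.886]]
ft_force: [0.6, 0.7, 5.3]
grip_width: 0.0113
```

```bash
python3 - <<'E'
from h import *; from plan import *
s=env.observe();print(s['time_s'],s['position'],s['grip_width'],s['ft_force'],s['wrist_torque'])
im,d,ci=grab('side','side3'); b=im[:,:,::-1]
im2,_,_=grab('wrist','wrist3')
cv2.imwrite('pics/c3.png',np.hstack([cv2.resize(b[200:300,270:380],(440,400),interpolation=cv2.INTER_CUBIC),cv2.resize(im2[100:300,160:340,::-1],(360,400))]))
E
```

```text
4.7 [ 0.59309193 -0.24278228  0.09792964] 0.011343824494349612 [0.64310001 0.74644173 5.33878231] [ 0.06038453 -0.02676637  0.03029097]
```

View pics/c3.png

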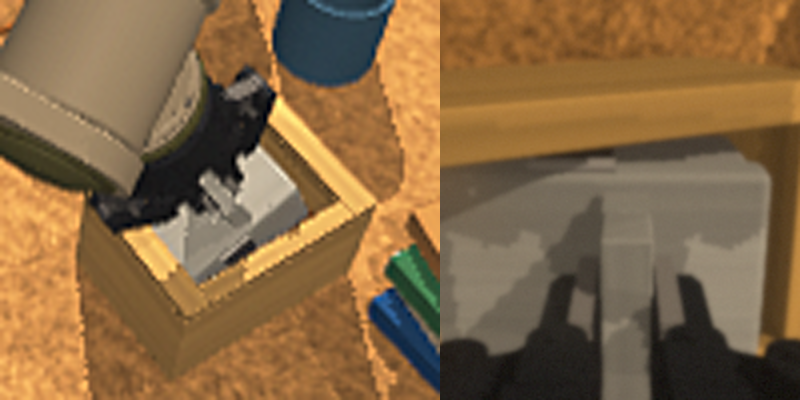

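```bash
cat > lev.py <<'E'
from plan import *
Cm=Ro.from_euler('Z',np.radians(CY)).as_matrix(); O=np.r_[CAD,0]
def box_from_tool(p,R,tb):
    B=np.stack([R[:,1],R[:,0],-R[:,2]],1); c=p-B@tb
    cc=Cm.T@(c-O)*1000
    return cc,np.degrees(np.arctan2(B[2,0],np.hypot(B[0,0],B[1,0]))),np.degrees(np.arctan2(B[1,0],B[0,0]))
def tool_from_box(cc,tilt,yaw,tb):
    B=Rbox(yaw,tilt); c=O+Cm@(np.array(cc)/1000); return c+B@tb,Rtool(B)
E
python3 - <<'E'
from lev import *; from rig import env
s=env.observe();p=s['position'];R=s['tool_rot']
B=np.stack([R[:,1],R[:,0],-R[:,2]],1)
for c0 in ([-6.5,2.5,58],[-7.2,2.5,58.3]):
    print('tb',np.round(B.T@(p-(O+Cm@(np.array(c0)/1000))),4))
tb=B.T@(p-(O+Cm@(np.array([-6.8,2.5,58.2])/1000)));tb[1]=tb[1];np.save('tb.npy',tb);print(tb)
print(box_from_tool(p,R,tb))
w=[([-3,1.5,64],26),([-2.5,1,64.5],20),([3,0,63.5],14),([3.3,0,63.5],9),([2,0,64],4),([0,0,65],0)]
W=[tool_from_box(c,t,5,tb) for c,t in w]
for r in rows(p,R,W,[5,5,7,5,5,5]):print(r)
E
```

```text
tb [ 0.0148 -0.0001  0.0373]
tb [ 0.0152 -0.0001  0.0368]
[ 1.49388502e-02 -8.64771223e-05  3.70304940e-02]
(array([-6.8,  2.5, 58.2]), np.float64(27.57736925265847), np.float64(4.7748147767713025))
[-0.005, 0.035, -0.015, 0.037, 0.003, -0.005]
[-0.005, 0.035, -0.015, 0.037, 0.003, -0.005]
[-0.005, 0.035, -0.015, 0.037, 0.003, -0.005]
[-0.005, 0.035, -0.015, 0.037, 0.003, -0.005]
[-0.005, 0.035, -0.016, 0.037, 0.003, -0.005]
[-0.002, 0.022, 0.008, 0.14, -0.0, 0.0]
[-0.002, 0.022, 0.007, 0.14, 0.0, 0.0]
[-0.002, 0.023, 0.007, 0.14, 0.0, -0.0]
[-0.002, 0.023, 0.006, 0.14, -0.0, 0.0]
[-0.002, 0.023, 0.006, 0.14, 0.0, 0.0]
[-0.004, 0.031, 0.016, 0.1, 0.0, -0.0]
[-0.004, 0.031, 0.016, 0.1, -0.0, 0.0]
[-0.004, 0.031, 0.015, 0.1, 0.0, -0.0]
[-0.004, 0.031, 0.015, 0.1, 0.0, 0.0]
[-0.004, 0.032, 0.015, 0.1, 0.0, -0.0]
[-0.004, 0.032, 0.014, 0.1, 0.0, -0.0]
[-0.004, 0.032, 0.014, 0.1, 0.0, 0.0]
[0.0, 0.017, 0.008, 0.116, 0.0, -0.0]
[0.0, 0.017, 0.007, 0.116, -0.0, 0.0]
[0.0, 0.018, 0.007, 0.116, 0.0, -0.0]
[0.0, 0.018, 0.007, 0.116, -0.0, 0.0]
[0.0, 0.018, 0.006, 0.116, 0.0, 0.0]
[-0.0, 0.01, 0.004, 0.116, 0.0, -0.0]
[-0.0, 0.01, 0.004, 0.116, -0.0, 0.0]
[-0.0, 0.01, 0.003, 0.116, 0.0, 0.0]
[-0.0, 0.01, 0.003, 0.116, -0.0, 0.0]
[-0.0, 0.01, 0.003, 0.116, 0.0, 0.0]
[-0.0, 0.003, -0.0, 0.093, -0.0, 0.0]
[-0.0, 0.003, -0.0, 0.093, -0.0, -0.0]
[-0.0, 0.003, -0.0, 0.093, 0.0, -0.0]
[-0.0, 0.003, -0.0, 0.093, -0.0, 0.0]
[-0.0, 0.003, -0.0, 0.093, 0.0, 0.0]
```

Emit:
jog_arm(
  plan=[
    [[-0.005,0.035,-0.015,0.037,0.003,-0.005],[-0.005,0.035,-0.015,0.037,0.003,-0.005],[-0.005,0.035,-0.015,0.037,0.003,-0.005],[-0.005,0.035,-0.015,0.037,0.003,-0.005],[-0.005,0.035,-0.016,0.037,0.003,-0.005],[0,0,0,0,0,0],[0,0,0,0,0,0],[0,0,0,0,0,0]],
  ],
  squeeze=80,
)

```text
time_s: 5.6
position: [0.5977, -0.2431, 0.1031]
tool_rot: [[-0.088, 0.896, 0.435], [0.996, 0.078, 0.039], [0.001, 0.437, -0.899]]
ft_force: [-1.1, -0.2, -4.0]
grip_width: 0.0109
```

```bash
cat > st.py <<'E'
from lev import *; from rig import env
s=env.observe();p=s['position'];R=s['tool_rot'];tb=np.load('tb.npy')
print(s['time_s'],np.round(p,4),s['grip_width'],s['ft_force'].round(1),s['wrist_torque'].round(2))
c,t,y=box_from_tool(p,R,tb);print('box in caddy by tool',c.round(2),t,y)
E
cat > boxlook.py <<'E'
from h import *; from fitbox import *; from st import *
def look(cam,tag=None,lo=(.5,-.34,.03),hi=(.72,-.17,.25)):
    im,d,ci=grab(cam,tag); W=cloud(d,ci); hsv=cv2.cvtColor(im,cv2.COLOR_RGB2HSV)
    B=np.stack([R[:,1],R[:,0],-R[:,2]],1); c0=p-B@tb
    L=(W-c0)@B
    met=(hsv[...,1]<60)&(hsv[...,2]>70)&(abs(L[...,0])<.065)&(abs(L[...,1])<.042)&(L[...,2]<.034)&(L[...,2]>-.04)
    P=W[met]; e=Ro.from_matrix(B).as_euler('ZYX'); v,er,md=fit(P,np.r_[c0,e]); Rr,t=pose(v)
    print(cam,len(P),'fit centre-caddy',np.round(Cm.T@(v[:3]-O)*1000,1),np.degrees(v[3:]).round(2),'rms',round(er,2))
    return im
E
python3 - <<'E'
from boxlook import *
a=look('side','side4'); b=look('wrist','wrist4')
E
```

```text
5.6 [ 0.5977 -0.2431  0.1031] 0.010943653889004226 [-1.1 -0.2 -4. ] [-0.07  0.5  -0.02]
box in caddy by tool [-3.46  1.89 63.25] 25.916568724140046 4.993436636695317
side 574 fit centre-caddy [-3.4  2.8 62.1] [  5.43 -26.04   0.59] rms 1.46
wrist 6084 fit centre-caddy [-4.3  3.1 61.2] [  2.71 -26.14   0.97] rms 0.69
```

Emit:
jog_arm(
  plan=[
    [[-0.004,0.025,0.005,0.14,0,0],[-0.004,0.025,0.005,0.14,0,0],[-0.004,0.025,0.005,0.14,0,0],[-0.004,0.025,0.005,0.14,0,0],[-0.004,0.025,0.005,0.14,0,0],[0,0,0,0,0,0],[0,0,0,0,0,0]],
  ],
)

```text
time_s: 6.4
position: [0.6029, -0.2434, 0.1042]
tool_rot: [[-0.088, 0.937, 0.339], [0.996, 0.082, 0.031], [0.001, 0.341, -0.94]]
ft_force: [-0.4, -0.7, -3.6]
grip_width: 0.0103
```

```bash
python3 - <<'E'
from st import *
w=[([3,0,63.7],14),([3.3,0,63.7],9),([2,0,64],4),([0,0,65],0)]
W=[tool_from_box(c,t,5,tb) for c,t in w]
for r in rows(p,R,W,[7,5,5,5]):print(r)
E
```

```text
6.4 [ 0.6029 -0.2434  0.1042] 0.010291937514075892 [-0.4 -0.7 -3.6] [-0.    0.35  0.03]
box in caddy by tool [-2.49  1.12 64.29] 19.915860063177934 5.021177927952216
[-0.004, 0.031, 0.015, 0.098, -0.001, 0.0]
[-0.004, 0.031, 0.014, 0.098, -0.001, 0.0]
[-0.004, 0.031, 0.014, 0.098, -0.001, 0.0]
[-0.004, 0.032, 0.013, 0.098, -0.001, 0.0]
[-0.004, 0.032, 0.013, 0.098, -0.001, 0.0]
[-0.004, 0.032, 0.013, 0.098, -0.001, 0.0]
[-0.004, 0.032, 0.012, 0.098, -0.001, 0.0]
[0.0, 0.017, 0.008, 0.116, 0.0, -0.0]
[0.0, 0.017, 0.007, 0.116, -0.0, 0.0]
[0.0, 0.018, 0.007, 0.116, 0.0, -0.0]
[0.0, 0.018, 0.007, 0.116, -0.0, 0.0]
[0.0, 0.018, 0.006, 0.116, 0.0, 0.0]
[-0.0, 0.01, 0.005, 0.116, 0.0, -0.0]
[-0.0, 0.01, 0.005, 0.116, -0.0, 0.0]
[-0.0, 0.01, 0.004, 0.116, 0.0, 0.0]
[-0.0, 0.01, 0.004, 0.116, -0.0, 0.0]
[-0.0, 0.01, 0.004, 0.116, 0.0, 0.0]
[-0.0, 0.003, -0.0, 0.093, -0.0, 0.0]
[-0.0, 0.003, -0.0, 0.093, -0.0, -0.0]
[-0.0, 0.003, -0.0, 0.093, 0.0, -0.0]
[-0.0, 0.003, -0.0, 0.093, -0.0, 0.0]
[-0.0, 0.003, -0.0, 0.093, 0.0, 0.0]
```

Emit:
jog_arm(
  plan=[
    [[-0.004,0.031,0.014,0.1,0,0],[-0.004,0.031,0.014,0.1,0,0],[-0.004,0.031,0.014,0.1,0,0],[-0.004,0.032,0.013,0.1,0,0],[-0.004,0.032,0.013,0.1,0,0],[-0.004,0.032,0.013,0.1,0,0],[-0.004,0.032,0.012,0.1,0,0],[0,0,0,0,0,0],[0,0,0,0,0,0]],
  ],
)

```text
time_s: 7.3
position: [0.6125, -0.2437, 0.1033]
tool_rot: [[-0.088, 0.967, 0.239], [0.996, 0.085, 0.022], [0.001, 0.24, -0.971]]
ft_force: [-1.2, 0.2, -3.1]
grip_width: 0.0107
```

```bash
python3 - <<'E'
from boxlook import *
b=look('wrist','wrist5');a=look('side','side5')
w=[([3.3,0,63.7],9),([2,0,64],4),([0,0,65],0)]
W=[tool_from_box(c,t,5,tb) for c,t in w]
for r in rows(p,R,W,[5,5,5]):print(r)
cv2.imwrite('pics/c5.png',np.hstack([cv2.resize(a[200:300,270:380,::-1],(440,400),interpolation=cv2.INTER_CUBIC),cv2.resize(b[100:300,160:340,::-1],(360,400))]))
E
```

```text
7.3 [ 0.6125 -0.2437  0.1033] 0.010729122482014597 [-1.2  0.2 -3.1] [-0.05  0.25  0.01]
box in caddy by tool [ 2.870e+00 -4.000e-02  6.375e+01] 13.89365423220715 5.024970235890514
wrist 7844 fit centre-caddy [ 2.   1.4 61.9] [  2.42 -14.14   0.59] rms 0.67
side 676 fit centre-caddy [ 2.   0.7 62.4] [  5.43 -14.26   0.03] rms 1.54
[0.0, 0.018, 0.008, 0.114, -0.001, 0.001]
[0.0, 0.018, 0.008, 0.114, -0.001, 0.001]
[0.0, 0.018, 0.007, 0.114, -0.001, 0.001]
[0.0, 0.018, 0.007, 0.114, -0.001, 0.001]
[0.0, 0.018, 0.007, 0.114, -0.001, 0.001]
[-0.0, 0.01, 0.005, 0.116, 0.0, -0.0]
[-0.0, 0.01, 0.005, 0.116, -0.0, 0.0]
[-0.0, 0.01, 0.004, 0.116, 0.0, 0.0]
[-0.0, 0.01, 0.004, 0.116, -0.0, 0.0]
[-0.0, 0.01, 0.004, 0.116, 0.0, 0.0]
[-0.0, 0.003, -0.0, 0.093, -0.0, 0.0]
[-0.0, 0.003, -0.0, 0.093, -0.0, -0.0]
[-0.0, 0.003, -0.0, 0.093, 0.0, -0.0]
[-0.0, 0.003, -0.0, 0.093, -0.0, 0.0]
[-0.0, 0.003, -0.0, 0.093, 0.0, 0.0]
```

View pics/c5.png

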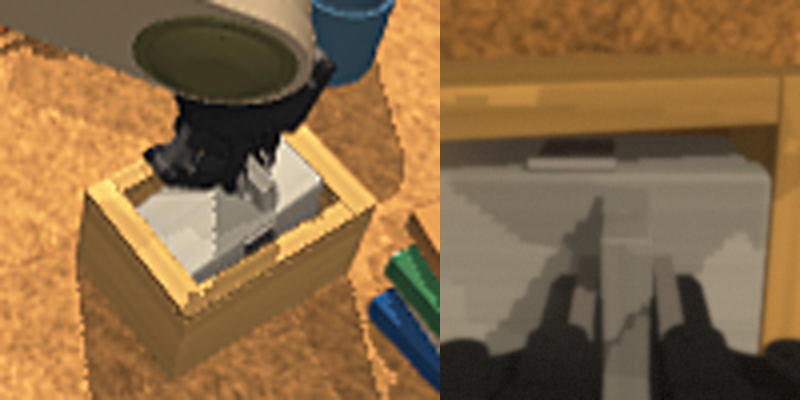

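Firm grip, no slip, no contact force. Continue to level.

Emit:
jog_arm(
  plan=[
    [[0,0.018,0.008,0.114,0,0],[0,0.018,0.008,0.114,0,0],[0,0.018,0.007,0.114,0,0],[0,0.018,0.007,0.114,0,0],[0,0.018,0.007,0.114,0,0],[0,0,0,0,0,0],[0,0,0,0,0,0]],
  ],
)

```text
time_s: 8.1
position: [0.6163, -0.2434, 0.1026]
tool_rot: [[-0.088, 0.984, 0.156], [0.996, 0.086, 0.015], [0.001, 0.156, -0.988]]
ft_force: [0.6, 0.7, -3.1]
grip_width: 0.0104
```

Emit:
jog_arm(
  plan=[
    [[0,0.01,0.005,0.116,0,0],[0,0.01,0.005,0.116,0,0],[0,0.01,0.004,0.116,0,0],[0,0.01,0.004,0.116,0,0],[0,0.01,0.004,0.116,0,0],[0,0.003,0,0.093,0,0],[0,0.003,0,0.093,0,0],[0,0.003,0,0.093,0,0],[0,0.003,0,0.093,0,0],[0,0.003,0,0.093,0,0]],
  ],
)

```text
time_s: 9.1
position: [0.6189, -0.2432, 0.1021]
tool_rot: [[-0.088, 0.996, -0.001], [0.996, 0.088, 0.001], [0.001, -0.001, -1.0]]
ft_force: [-0.6, -0.0, -3.8]
grip_width: 0.0105
```

Emit:
jog_arm(
  plan=[
    [[0,0,0,0,0,0],[0,0,0,0,0,0],[0,0,0,0,0,0]],
  ],
)

```text
time_s: 9.4
position: [0.6188, -0.2433, 0.1021]
tool_rot: [[-0.087, 0.996, 0.0], [0.996, 0.087, 0.001], [0.001, 0.0, -1.0]]
ft_force: [0.3, -0.3, -2.8]
grip_width: 0.0105
```

```bash
python3 - <<'E'
from boxlook import *
b=look('wrist','wrist6');a=look('side','side6')
cv2.imwrite('pics/c6.png',np.hstack([cv2.resize(a[200:300,270:380,::-1],(440,400),interpolation=cv2.INTER_CUBIC),cv2.resize(b[100:300,160:340,::-1],(360,400))]))
E
```

```text
9.4 [ 0.6188 -0.2433  0.1021] 0.010494853795056483 [ 0.3 -0.3 -2.8] [ 0.06 -0.04  0.05]
box in caddy by tool [-6.000e-02 -1.500e-01  6.502e+01] 0.018706147289063065 5.019283096979165
wrist 7822 fit centre-caddy [-1.5  1.2 63.5] [ 3.14 -0.35 -0.04] rms 0.65
side 747 fit centre-caddy [ 1.4  0.6 64. ] [ 5.16 -0.64  0.13] rms 1.36
```

View pics/c6.png

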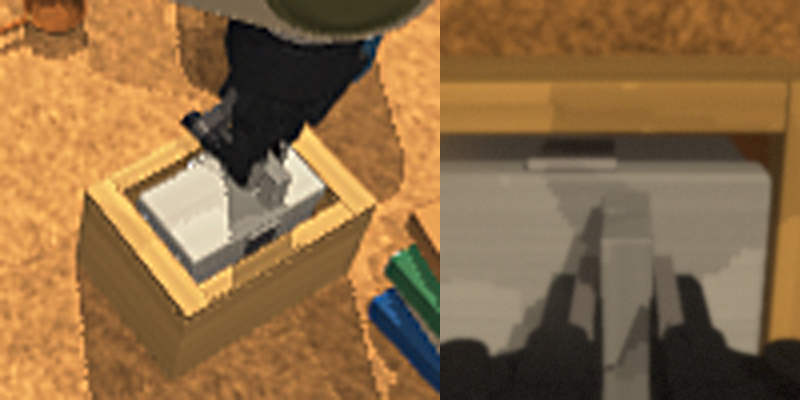

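Emit:
jog_arm(
  plan=[
    [[0,0,-0.12,0,0,0],[0,0,-0.12,0,0,0],[0,0,-0.12,0,0,0],[0,0,-0.12,0,0,0],[0,0,0,0,0,0]],
  ],
)

```text
time_s: 10.0
position: [0.6192, -0.2434, 0.1224]
tool_rot: [[-0.088, 0.996, 0.002], [0.996, 0.088, -0.0], [-0.0, 0.002, -1.0]]
ft_force: [-0.4, -0.5, -3.2]
grip_width: 0.0104
```

Emit:
jog_arm(
  plan=[
    [[0,0,-0.15,0,0,0],[0,0,-0.15,0,0,0],[0,0,-0.2,0,0,0],[0,0,-0.3,0,0,0],[0,0,-0.4,0,0,0],[0,0,-0.4,0,0,0],[0,0,-0.4,0,0,0],[0,0,-0.4,0,0,0],[0,0,-0.3,0,0,0],[0,0,-0.2,0,0,0]],
  ],
)

```text
time_s: 11.0
position: [0.619, -0.2434, 0.2389]
tool_rot: [[-0.088, 0.996, 0.002], [0.996, 0.088, -0.0], [-0.0, 0.002, -1.0]]
ft_force: [0.5, -1.2, -4.4]
grip_width: 0.0106
```

```bash
python3 - <<'E'
from boxlook import *
b=look('wrist','wrist7');a=look('side','side7')
f=np.load('wrist1.npz')
W0=np.load('side0.npz')
m=np.load('side0_susan_mark.npy')
cv2.imwrite('pics/c7.png',np.hstack([cv2.resize(W0['im'][115:185,195:285,::-1],(540,420),interpolation=cv2.INTER_CUBIC)]))
E
```

```text
11.0 [ 0.619  -0.2434  0.2389] 0.010612048831911436 [ 0.5 -1.2 -4.4] [-0.04 -0.07 -0.03]
box in caddy by tool [ 1.4000e-01 -3.7000e-01  2.0181e+02] 0.09187660207190873 5.021052929124184
wrist 8363 fit centre-caddy [ -1.1   0.  201.1] [ 3.85 -0.5  -0.32] rms 0.68
side 1240 fit centre-caddy [  2.4   0.7 201.8] [ 5.1  -0.89  0.75] rms 1.09
```

View pics/side7.png

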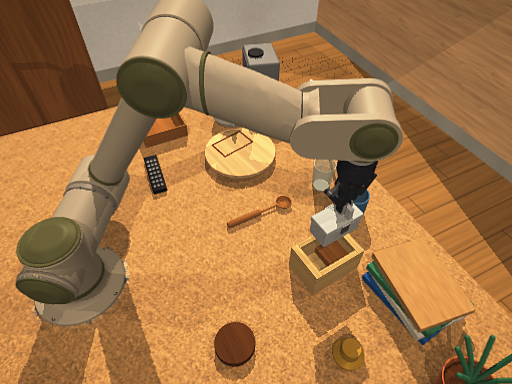

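```bash
cat > mark.py <<'E'
from h import *
def ray(uv,ci,z):
    uv=np.atleast_2d(uv).astype(float); xd=(uv[:,0]-ci['cx'])/ci['fx'];yd=(uv[:,1]-ci['cy'])/ci['fy'];x,y=xd.copy(),yd.copy()
    for _ in range(10):
        s=1+ci['k1']*(x*x+y*y);x=xd/s;y=yd/s
    R,_=cv2.Rodrigues(np.array(ci['rvec'],float));t=np.array(ci['tvec'],float).ravel()
    D=np.stack([x,y,np.ones_like(x)],-1)@R; C=-R.T@t
    return C+D*((z-C[2])/D[:,2])[:,None]
def mark(cam,tag,thr=.75):
    im,d,ci=grab(cam,tag); W=cloud(d,ci)
    hsv=cv2.cvtColor(im,cv2.COLOR_RGB2HSV)
    uv=np.stack(np.meshgrid(np.arange(512),np.arange(384)),-1).reshape(-1,2)
    G=ray(uv,ci,.027).reshape(384,512,3)
    on=(abs(W[...,2]-.027)<.008)&(np.hypot(G[...,0]-.575,G[...,1]-.215)<.17)
    l,_=None,None
    k,l,st,_=cv2.connectedComponentsWithStats(on.astype(np.uint8)); i=1+np.argmax(st[1:,4]); disc=l==i
    P=G[disc][:,:2]; hull=cv2.convexHull(P.astype(np.float32)*1000)[:,0]
    # circle LSQ on hull
    from scipy.optimize import least_squares
    r=least_squares(lambda v:np.hypot(*(hull-v[:2]).T)-125,hull.mean(0),loss='soft_l1',f_scale=2).x
    print(cam,'susan circle',r)
    g=im.astype(float).sum(2); bg=cv2.medianBlur(np.clip(g/3,0,255).astype(np.uint8),15)
    ins=np.hypot(G[...,0]-r[0]/1000,G[...,1]-r[1]/1000)<.118
    dark=ins&disc&(g/3<thr*bg)
    Q=G[dark][:,:2]*1000
    o=np.zeros_like(im);o[disc]=im[disc];o[dark]=[255,0,255]
    return im,G,dark,Q,r,o,W
E
python3 - <<'E'
from mark import *
oo=[]
for n in ['side','scene']:
    im,G,dark,Q,r,o,W=mark(n,n+'8')
    np.save(n+'_Q.npy',Q);print(len(Q),cv2.minAreaRect(Q.astype(np.float32)))
    ys,xs=np.where(o.any(2));y0,x0=ys.min(),xs.min(); oo.append(cv2.resize(o[y0:y0+75,x0:x0+90,::-1],(390,325),interpolation=cv2.INTER_NEAREST))
    for q in ['susan_mark','teapot','tumbler','mug']:
        t=spotter.trace(n,q)
        if t:
            k=t[0]; P=W[k['pixels']]; print(q,k['score'],k['rect'],np.nanpercentile(P,[5,50,95],axis=0).round(3).tolist(), cv2.minAreaRect(G[k['pixels']][:,:2].astype(np.float32)*1000) if q=='susan_mark' else '')
cv2.imwrite('pics/c8.png',np.hstack(oo))
E
```

```text
side susan circle [585.63049671 255.03388182]
158 ((590.1214599609375, 306.5653381347656), (151.7061004638672, 83.62430572509766), 12.286267280578613)
susan_mark 0.64 [201.4, 128.2, 276.5, 179.2] [[0.48, 0.149, 0.019], [0.578, 0.246, 0.026], [0.682, 0.358, 0.029]] ((581.019287109375, 249.4944610595703), (250.3263702392578, 251.0301971435547), 33.54962921142578)
teapot 0.59 [216.3, 120.8, 231.5, 127.3] [[0.578, 0.408, 0.018], [0.592, 0.419, 0.032], [0.612, 0.433, 0.042]] 
tumbler 0.82 [311.5, 162.1, 334.5, 194.5] [[0.732, -0.022, 0.013], [0.754, 0.002, 0.065], [0.796, 0.042, 0.097]] 
mug 0.74 [354.9, 193.0, 370.5, 209.5] [[0.769, -0.161, 0.017], [0.82, -0.136, 0.064], [0.825, -0.107, 0.085]] 
scene susan circle [592.2764473  256.98173013]
79 ((578.74462890625, 304.8013916015625), (127.81884002685547, 81.77880859375), 14.925905227661133)
susan_mark 0.61 [281.1, 136.4, 347.3, 192.6] [[0.492, 0.152, 0.021], [0.595, 0.251, 0.028], [0.694, 0.357, 0.033]] ((591.1279296875, 256.2930908203125), (248.19778442382812, 256.53466796875), 11.241632461547852)
teapot 0.72 [153.2, 292.4, 174.2, 315.0] [[0.503, -0.501, 0.01], [0.533, -0.475, 0.024], [0.554, -0.441, 0.055]] 
tumbler 0.84 [310.9, 210.7, 331.3, 243.6] [[0.737, -0.021, 0.016], [0.765, 0.01, 0.068], [0.795, 0.043, 0.101]] 
mug 0.63 [291.3, 247.7, 325.8, 280.0] [[0.755, -0.161, 0.006], [0.79, -0.109, 0.047], [0.826, -0.08, 0.087]]
```

View pics/c8.png

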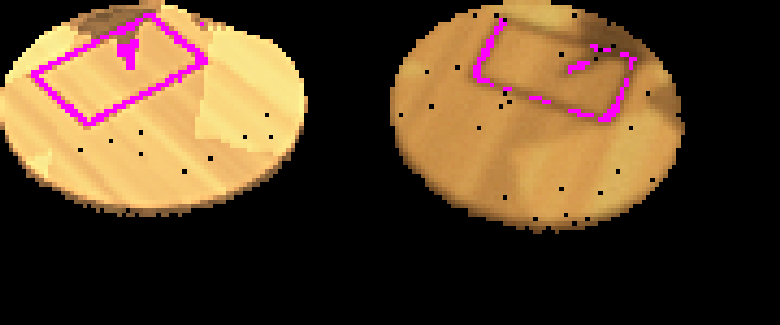

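```bash
cat > rectfit.py <<'E'
import numpy as np
from scipy.optimize import least_squares
def rf(Q,v0):
    def f(v):
        c,s=np.cos(v[2]),np.sin(v[2]); L=(Q-v[:2])@np.array([[c,-s],[s,c]])
        q=abs(L)-[63,40]   # line centre approx
        return np.where((q>0).any(1),np.linalg.norm(np.maximum(q,0),axis=1),abs(q.max(1)))
    best=None
    for a in (0,10,20,-10):
        r=least_squares(f,[v0[0],v0[1],np.radians(a)],x_scale=[10,10,.1],loss='soft_l1',f_scale=1.5)
        if best is None or r.cost<best.cost: best=r
    return best.x[:2],np.degrees(best.x[2]),np.median(f(best.x))
E
python3 - <<'E'
from rectfit import *; import cv2
for n in ['side','scene']:
    Q=np.load(n+'_Q.npy');
    c=rf(Q,[578,303]);print(n,c)
for n in ['scene0','side0']:
    f=np.load(n+'.npz');W=f['W'];im=f['im'];m=(W[...,0]>.45)&(W[...,0]<.8)&(W[...,1]>.36)&(W[...,1]<.62)&(W[...,2]>.04)
    hsv=cv2.cvtColor(im,cv2.COLOR_RGB2HSV);m&=hsv[...,1]<90
    P=W[m];print(n,m.sum(),np.percentile(P,[2,50,98],axis=0).round(3).tolist())
E
```

```text
side (array([578.42283209, 304.95280188]), np.float64(11.793679029120407), np.float64(2.466180048366102))
scene (array([579.04671543, 307.3487767 ]), np.float64(10.682865449688768), np.float64(1.6736667104192549))
scene0 1191 [[0.604, 0.399, 0.049], [0.693, 0.48, 0.1], [0.798, 0.594, 0.197]]
side0 622 [[0.572, 0.367, 0.042], [0.614, 0.42, 0.073], [0.685, 0.481, 0.098]]
```

Emit:
jog_arm(
  plan=[
    [[0.6,-0.2,-0.3,0,0,0],[1,-0.2,-0.3,0,0,0],[1,-0.2,-0.3,0,0,0],[1,-0.2,-0.3,0,0,0],[1,-0.2,-0.3,0,0,0],[1,-0.2,0,0,0,0],[1,-0.2,0,0,0,0],[1,-0.2,0,0,0,0],[0.6,0,0,0,0,0],[0.3,0,0,0,0,0]],
  ],
)

```text
time_s: 12.6
position: [0.5248, 0.0916, 0.2979]
tool_rot: [[-0.09, 0.996, 0.001], [0.996, 0.09, 0.001], [0.001, 0.001, -1.0]]
ft_force: [0.6, -0.5, -3.4]
grip_width: 0.0104
```

Emit:
jog_arm(
  plan=[
    [[0,0,0,0,0,0],[0,0,0,0,0,0],[0,0,0,0,0,0]],
  ],
)

```text
time_s: 12.9
position: [0.5257, 0.0885, 0.2973]
tool_rot: [[-0.086, 0.996, 0.0], [0.996, 0.086, 0.0], [0.0, 0.0, -1.0]]
ft_force: [-0.0, 0.7, -4.5]
grip_width: 0.0104
```

```bash
python3 - <<'E'
from mark import *; from rectfit import *; import st
try:
    im,G,dark,Q,r,o,W=mark('wrist','wrist9'); print(rf(Q,[578,303])); cv2.imwrite('pics/c9.png',o[:,:,::-1])
except Exception as e: print(e)
E
```

```text
12.9 [0.5257 0.0885 0.2973] 0.010361189063958512 [-0.   0.7 -4.5] [-0.06 -0.03 -0.02]
box in caddy by tool [-63.64 338.52 260.3 ] 0.0026320897396002766 4.936054222188156
wrist susan circle [587.12491833 262.86510132]
(array([578.12944418, 307.78801153]), np.float64(12.367024029646435), np.float64(1.4625621808960574))
```

View pics/wrist9.png

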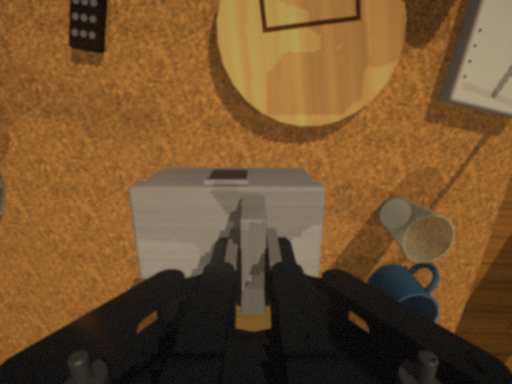

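Emit:
jog_arm(
  plan=[
    [[0.5,0.2,0,0,0,-0.2],[0.6,0.2,0,0,0,-0.2],[0.6,0.2,0,0,0,-0.2],[0.5,0.1,0,0,0,-0.2],[0.3,0,0,0,0,0],[0,0,0,0,0,0],[0,0,0,0,0,0],[0,0,0,0,0,0]],
  ],
)

```text
time_s: 13.75
position: [0.5391, 0.1911, 0.2977]
tool_rot: [[-0.205, 0.979, 0.0], [0.979, 0.205, 0.0], [0.0, 0.0, -1.0]]
ft_force: [0.2, -0.3, -4.5]
grip_width: 0.0105
```

```bash
python3 - <<'E'
from mark import *; from rectfit import *; import st
im,G,dark,Q,r,o,W=mark('wrist','wrist10'); print(rf(Q,[578,303])); cv2.imwrite('pics/c10.png',o[:,:,::-1])
np.savez('w10.npz',im=im,G=G,dark=dark,Q=Q,W=W)
E
```

```text
13.75 [0.5391 0.1911 0.2977] 0.010538264891620238 [ 0.2 -0.3 -4.5] [ 0.06 -0.06 -0.02]
box in caddy by tool [-41.11 437.74 260.66] 0.02723130116333115 11.807251391717921
wrist susan circle [586.99061322 260.74188008]
(array([578.01800765, 305.76903385]), np.float64(12.570254408784825), np.float64(2.082978623084216))
```

View pics/wrist10.png

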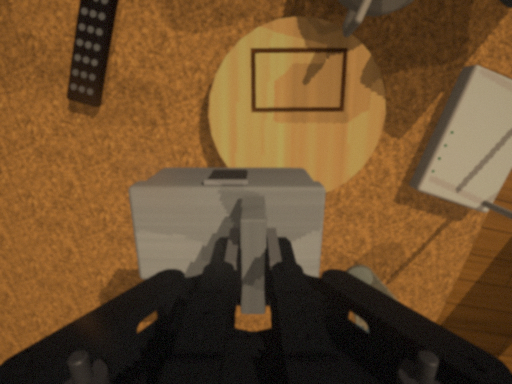

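View pics/c10.png

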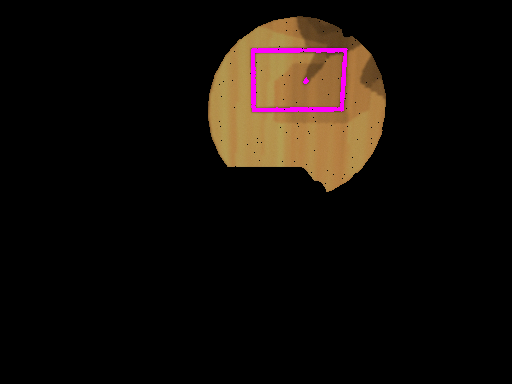

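```bash
python3 - <<'E'
import numpy as np
from lev import *
f=np.load('w10.npz');W=f['W']
m=np.array([.5782,.306,.027]);B=Rbox(12.4,0)
L=(W-m)@B*1000
s=(L[...,2]>20)&(abs(L[...,0])<140)&(L[...,1]>-40)&(L[...,1]<150)&np.isfinite(L[...,0])&(L[...,2]<170)
P=L[s];print(s.sum());
if len(P):
  print(np.percentile(P,[0,5,50,95,100],axis=0).round())
  d=np.hypot(np.maximum(abs(P[:,0])-55,0),np.maximum(abs(P[:,1])-30,0)); i=np.argsort(d)[:8];print(d[i],P[i].round())
from rig import env
st=env.observe();p=st['position'];R=st['tool_rot'];tb=np.load('tb.npy')
c=m+[0,0,.03]; T=Rtool(B)
above=c+B@tb+[0,0,.1]; 
print('target',c+B@tb)
for r in rows(p,R,[(np.r_[above[:2],p[2]],T),(above,T)],[5,5]):print(r)
E
```

```text
953
[[ 47.  47.  20.]
 [ 49.  52.  25.]
 [ 65.  79.  38.]
 [117.  87.  62.]
 [132.  91.  64.]]
[16.92496668 17.40150567 17.67506092 17.79453198 17.80059098 18.18989878
 18.26863728 18.34427943] [[52. 47. 38.]
 [54. 47. 36.]
 [52. 48. 35.]
 [50. 48. 34.]
 [51. 48. 34.]
 [52. 48. 37.]
 [53. 48. 37.]
 [51. 48. 37.]]
target [0.59280893 0.30912344 0.09403049]
[0.522, 0.383, 0.0, 0.001, -0.001, -0.014]
[0.522, 0.384, 0.0, 0.001, -0.001, -0.014]
[0.521, 0.385, 0.0, 0.001, -0.001, -0.014]
[0.52, 0.387, 0.0, 0.001, -0.001, -0.014]
[0.519, 0.388, 0.0, 0.001, -0.001, -0.014]
[0.0, 0.0, 0.518, 0.0, 0.0, 0.0]
[0.0, 0.0, 0.518, 0.0, 0.0, 0.0]
[0.0, 0.0, 0.518, 0.0, 0.0, 0.0]
[0.0, 0.0, 0.518, 0.0, 0.0, 0.0]
[0.0, 0.0, 0.518, 0.0, 0.0, 0.0]
```

Emit:
jog_arm(
  plan=[
    [[0.4,0.3,0,0,0,-0.014],[0.52,0.385,0,0,0,-0.014],[0.52,0.385,0,0,0,-0.014],[0.52,0.385,0,0,0,-0.014],[0.4,0.3,0,0,0,-0.014],[0.24,0.17,0.3,0,0,0],[0,0,0.5,0,0,0],[0,0,0.6,0,0,0],[0,0,0.6,0,0,0],[0,0,0.5,0,0,0]],
  ],
)

```text
time_s: 14.8
position: [0.5919, 0.3091, 0.1954]
tool_rot: [[-0.215, 0.977, -0.002], [0.977, 0.215, -0.0], [0.0, -0.002, -1.0]]
ft_force: [0.8, -0.1, -3.4]
grip_width: 0.0103
```

Emit:
jog_arm(
  plan=[
    [[0,0,0.5,0,0,0],[0,0,0.5,0,0,0],[0,0,0.5,0,0,0],[0,0,0.3,0,0,0],[0,0,0.2,0,0,0],[0,0,0,0,0,0],[0,0,0,0,0,0]],
  ],
)

```text
time_s: 15.5
position: [0.5927, 0.3101, 0.1184]
tool_rot: [[-0.216, 0.976, 0.001], [0.976, 0.216, 0.001], [0.001, 0.002, -1.0]]
ft_force: [-0.9, 0.6, -3.8]
grip_width: 0.0105
```

```bash
python3 - <<'E'
import boxlook; from boxlook import *
c=p-np.stack([R[:,1],R[:,0],-R[:,2]],1)@tb
print('box centre by tool',c)
CAMS=['side','scene','wrist']
boxlook.O=np.array([.5782,.306,.027]);boxlook.Cm=Rbox(12.4,0)
for n in CAMS: look(n,n+'11')
E
```

```text
15.5 [0.5927 0.3101 0.1184] 0.010517774876664587 [-0.9  0.6 -3.8] [0.03 0.01 0.01]
box in caddy by tool [ 22.82 551.47  81.35] 0.09271438765282206 12.48979393396476
box centre by tool [0.57819058 0.30703657 0.08134787]
side 620 fit centre-caddy [ 1.7  1.8 53. ] [12.73 -0.84  1.58] rms 1.6
scene 165 fit centre-caddy [-0.4 -4.3 54.6] [14.93 -0.02 -0.37] rms 2.19
wrist 7881 fit centre-caddy [-1.4  2.2 53. ] [10.25 -0.51 -0.17] rms 0.69
```

View pics/side11.png

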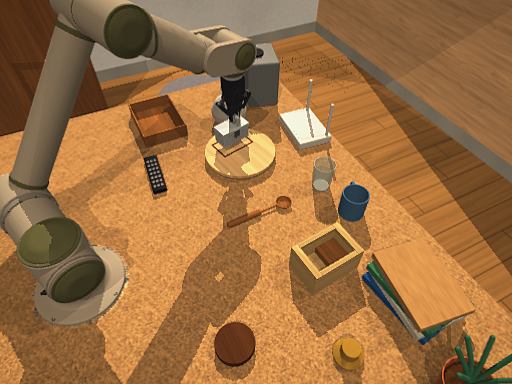

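View pics/wrist11.png

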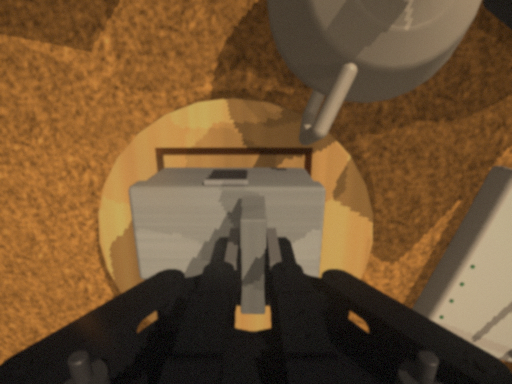

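Emit:
jog_arm(
  plan=[
    [[0,0,0.15,0,0,0],[-0.02,-0.02,0.15,0,0,0],[0,0,0.1,0,0,0],[0,0,0.05,0,0,0],[0,0,0.03,0,0,0],[0,0,0,0,0,0],[0,0,0,0,0,0]],
  ],
)

```text
time_s: 16.35
position: [0.5919, 0.3093, 0.0987]
tool_rot: [[-0.216, 0.976, 0.001], [0.976, 0.216, 0.001], [0.001, 0.001, -1.0]]
ft_force: [0.6, -1.1, -3.0]
grip_width: 0.0107
```

Emit:
jog_arm(
  plan=[
    [[0,0,0.02,0,0,0],[0,0,0.02,0,0,0],[0,0,0.02,0,0,0],[0,0,0,0,0,0]],
  ],
)

```text
time_s: 16.75
position: [0.5917, 0.3092, 0.096]
tool_rot: [[-0.216, 0.976, -0.0], [0.976, 0.216, 0.001], [0.001, 0.0, -1.0]]
ft_force: [-1.2, 0.0, -4.2]
grip_width: 0.0104
```

Emit:
jog_arm(
  plan=[
    [[0,0,0.02,0,0,0],[0,0,0.01,0,0,0],[0,0,0.01,0,0,0],[0,0,0,0,0,0]],
  ],
)

```text
time_s: 17.15
position: [0.5919, 0.3093, 0.0948]
tool_rot: [[-0.216, 0.976, 0.001], [0.976, 0.216, 0.001], [0.001, 0.001, -1.0]]
ft_force: [0.4, 0.4, -1.4]
grip_width: 0.0104
```

Emit:
jog_arm(
  plan=[
    [[0,0,0.01,0,0,0],[0,0,0,0,0,0],[0,0,0,0,0,0]],
  ],
)

```text
time_s: 17.45
position: [0.5921, 0.3093, 0.0946]
tool_rot: [[-0.216, 0.976, 0.001], [0.976, 0.216, 0.001], [0.001, 0.002, -1.0]]
ft_force: [1.0, 1.1, 2.0]
grip_width: 0.0107
```

Emit:
jog_arm(
  plan=[
    [[0,0,0,0,0,0],[0,0,0,0,0,0]],
  ],
  squeeze=20,
)

```text
time_s: 17.65
position: [0.5921, 0.3093, 0.0946]
tool_rot: [[-0.216, 0.976, 0.001], [0.976, 0.216, 0.001], [0.001, 0.002, -1.0]]
ft_force: [1.7, 1.8, 4.5]
grip_width: 0.0104
```

Emit:
jog_arm(
  plan=[
    [[0,0,0,0,0,0],[0,0,0,0,0,0],[0,0,0,0,0,0],[0,0,0,0,0,0]],
  ],
  grip=-0.4,
)

```text
time_s: 18.05
position: [0.5917, 0.3092, 0.0939]
tool_rot: [[-0.216, 0.976, -0.0], [0.976, 0.216, 0.001], [0.001, -0.0, -1.0]]
ft_force: [-0.5, -0.1, 0.6]
grip_width: 0.0259
```

```bash
python3 - <<'E'
import boxlook; from boxlook import *
boxlook.O=np.array([.5782,.306,.027]);boxlook.Cm=Rbox(12.4,0)
for n in ['side','wrist']: look(n,n+'12')
E
```

```text
18.05 [0.5917 0.3092 0.0939] 0.025939681102713667 [-0.5 -0.1  0.6] [-0.01  0.03  0.03]
box in caddy by tool [ 21.6  550.63  56.85] -0.004580070898885991 12.501219401277595
side 578 fit centre-caddy [ 0.6  1.1 29.2] [12.72 -0.15  1.14] rms 1.67
wrist 7358 fit centre-caddy [-2.8  1.2 29.1] [10.88 -0.02 -0.29] rms 0.69
```

View pics/wrist12.png

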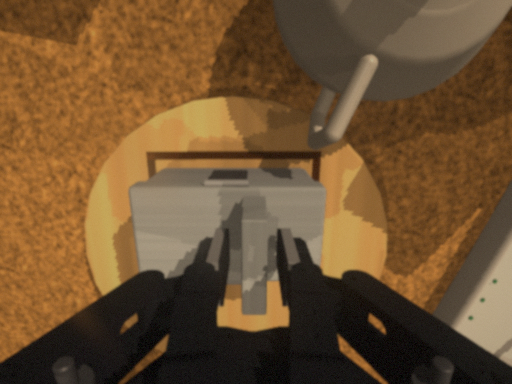

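Released and clear on both sides. Retreat straight up.

Emit:
jog_arm(
  plan=[
    [[0,0,-0.1,0,0,0],[0,0,-0.2,0,0,0],[0,0,-0.4,0,0,0],[0,0,-0.6,0,0,0],[0,0,-0.8,0,0,0],[0,0,-0.8,0,0,0],[0,0,-0.8,0,0,0],[0,0,-0.6,0,0,0],[-0.4,-0.3,0,0,0,0],[-0.4,-0.3,0,0,0,0]],
  ],
)

```text
time_s: 19.15
position: [0.575, 0.2725, 0.2675]
tool_rot: [[-0.217, 0.976, 0.002], [0.976, 0.217, 0.001], [0.001, 0.003, -1.0]]
ft_force: [0.2, -0.1, 0.1]
grip_width: 0.0253
```

Emit:
jog_arm(
  plan=[
    [[-0.8,-0.3,0,0,0,0],[-0.8,-0.3,0,0,0,0],[-0.8,0,0,0,0,0],[0,0,0,0,0,0],[0,0,0,0,0,0],[0,0,0,0,0,0]],
  ],
)

```text
time_s: 19.75
position: [0.5725, 0.1745, 0.2663]
tool_rot: [[-0.217, 0.976, 0.001], [0.976, 0.217, 0.001], [0.001, 0.001, -1.0]]
ft_force: [0.1, 0.1, 0.7]
grip_width: 0.0257
```

```bash
python3 - <<'E'
from mark import *; from rectfit import *; from fitbox import *
from rig import env
import st
c0=np.array([.578,.3065,.057])
for n in ['wrist','side','scene']:
    im,G,dark,Q,r,o,W=mark(n,n+'13')
    hsv=cv2.cvtColor(im,cv2.COLOR_RGB2HSV)
    B=st.Rbox(12.4,0);L=(W-c0)@B
    met=(hsv[...,1]<60)&(hsv[...,2]>70)&(abs(L[...,0])<.065)&(abs(L[...,1])<.04)&(L[...,2]>-.02)&(L[...,2]<.07)
    v,er,md=fit(W[met],np.r_[c0,np.radians(12.4),0,0]);print(n,met.sum(),'box',v[:3].round(4),np.degrees(v[3:]).round(2),er)
    Lm=(G-[.5782,.306,.027])@B
    k=dark&(abs(Lm[...,0])<.075)&(abs(Lm[...,1])<.05)
    Q=G[k][:,:2]*1000
    if len(Q)>20: print('mark',len(Q),rf(Q,[578,306]))
E
```

```text
19.75 [0.5725 0.1745 0.2663] 0.025718979539920913 [0.1 0.1 0.7] [-0.01 -0.01 -0.01]
box in caddy by tool [ -9.35 418.14 229.28] 0.04667825054964686 12.543721108542435
wrist susan circle [587.26194526 263.29887314]
wrist 5353 box [0.5775 0.3069 0.056 ] [13.89  0.02  0.06] 0.7912122464342048
mark 753 (array([578.60222124, 308.06539202]), np.float64(12.487552391885417), np.float64(1.2594572413678762))
side susan circle [585.90983632 254.27216208]
side 673 box [0.5781 0.307  0.0562] [11.93 -0.47  0.91] 1.8352868233852935
mark 81 (array([579.11751541, 307.7673424 ]), np.float64(13.100276626723957), np.float64(1.7265272916290968))
scene susan circle [592.4097537  257.08797203]
scene 176 box [0.5783 0.2996 0.0587] [17.33 -0.55 -2.35] 2.852456069660691
mark 34 (array([578.37337713, 308.08558388]), np.float64(14.866244740404635), np.float64(1.7497963118907514))
```

View pics/wrist13.png

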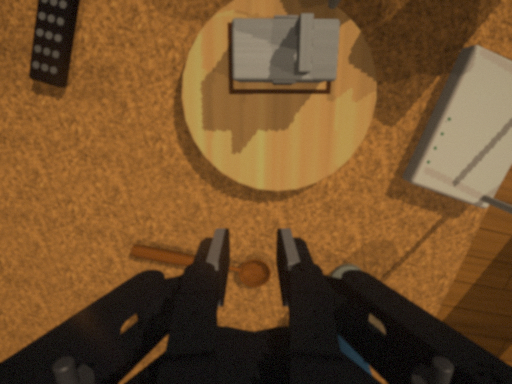

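View pics/side13.png

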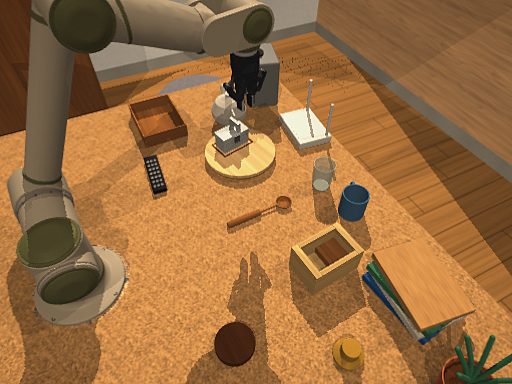

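The box (wrist picture, cols 232–338, rows 15–83) stands level inside the outline, within about 2 mm and 2° of it. The susan hasn't turned and the bystanders are in place, so I'm handing in.

```bash
python3 -c "
from rig import close_job
print(close_job())"
```

```text
the job is handed in; nothing more can be done
None
```

The lunch box is out of the caddy and standing on the lazy susan inside the dark outline. I let go, backed the arm off and handed the job in at about 20 s of the 58 s. No verdict was reported.

- **In the caddy:** I took it by the handle, turned it from about 28° to level low down, with its centre about 65 mm above the caddy's underside, then centred it and lifted. The wrist force stayed at a few newtons, with no sign of rubbing on the rim.
- **Setting down:** It touched down at a few newtons and was released without shifting.
- **Position:** The last wrist picture put the box centre about 2 mm from the outline's centre and its long side about 1.4° off. The side picture agreed at about 1.3 mm and 1.2°, and both showed it upright within about 1°.
- **Lazy susan and other things:** The outline measured within about 3 mm and 2° of where it was before, which is measuring noise, so the lazy susan did not noticeably turn. By eye, the other things visible in the last pictures are where they were. I did not measure them again.
- **Checks that disagreed:** The scene camera, coarse with only 176 points on the box, put it about 8 mm off in y and 2.5° from that camera's own outline angle. I went by the other two cameras and the arm's own position. Box yaw from the wrist camera also varied by about 2 to 3° from the other readings during the job.

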